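# Tip the brake pads from their tray into the plain bin

## Robot

A 6-joint arm with a two-finger parallel gripper is mounted at the origin on a cart in front of the work surface, level with it; the furniture and walls round the work are solid. World frame = base frame: x ahead of the robot, y to its left, z up, the work surface at z = 0. Lengths are in m, angles in rad, forces in N, time in s.
With the tool pointing down it reaches from about 0.25 to 0.775 m from the base axis. Payload 4 kg.
Tool frame: the origin (TCP) lies midway between the tips of the shut fingers; the grasp point (between the pads) lies 19 mm behind it; y points along the fingers, x is the direction in which the jaws open and shut, and the axes are right-handed (so a half turn about y gives the same grasp; the last joint's range is limited). The gripper opens to 94 mm and grips with 3 to 60 N. Pads are 16 mm wide; open, the fingers measure 119 mm over their backs; the gripper's body (75 mm by 177 mm) begins 78 mm behind the grasp point.
Start: joints at [-1.258, 0.087, 1.371, -0, 1.684, -0.103], TCP at [0.222, -0.503, 0.173] pointing down, gripper open.
Joint ranges: [-3.1, 3.1], [-0.76, 2.03], [0.27, 2.55], [-1.08, 4.22], [0.17, 2.65], [-2.57, 2.57]. Speed limits (rad/s): [2.79, 2.79, 3.14, 3.14, 3.14, 3.14].

## Interface

Orientations are given as [roll, pitch, yaw] about the fixed x, y, z axes, in that order (R = Rz(yaw) Ry(pitch) Rx(roll)).
In Python, from bench import robot gives the robot as it stands.
- The arm moves only by the shell command python3 -m creep 'ROWS'. ROWS is JSON, a list of rows, each a list of 7 numbers: the shift along the tool's x, y, z in mm, then the turn, a rotation vector about the tool's x, y, z in degrees, then the closure in counts, from 0 (fully open) to 255 (shut). A call has 1 to 5 rows; each row is the pose to reach, as a shift and turn from the pose commanded when the call began, along the tool's axes at that moment; what a row does not reach only later rows make up. A row lasts 1/8 s, in which the tool goes at most 62.5 mm and 10.7 degrees, less where a joint would pass 70% of its speed; a pose out of reach is approached as far as the arm can. A call with a gripper value outside its range is refused whole. The fingers move at their own pace and stop on an object; the grip force is fixed at half the most. Time passes only in rows, so rows that repeat a pose let the fingers close. It gives the time, the measured TCP pose, the force and the opening at its end, in the units of the state.
- robot.get_obs(): the state, without advancing time (a new reading comes with each control period).
- robot.snapshot(name): name is "side" or "top" or "wrist"; returns a dict with "color" (480x640x3 uint8, blue, green, red), "fx", "fy", "cx", "cy" (pixels), "world_from_camera" (4x4, takes a point from camera to world coordinates); the wrist camera has in their place "mount" (4x4, takes a point from camera to tool coordinates, whose origin is the TCP and whose axes are the tool frame's). Camera axes: x right, y down, z forward; pixel columns grow to the right and rows downward; lengths in m; the calibration is good to about 2 mm. A picture is of the moment at which its call begins: read the wrist's pose just before it. There is no depth.
- robot.close_job(): hands the job in, once; it reports no verdict.
Trained networks look in the newest picture that a camera, given by its name, has taken for a name from the list of things; names that differ only in an ending like _2 or _b are one class to them, and where a whole thing is asked for, a point or a joint stands for the part that bears it (a point fixed in the world has none). Each returns a list of dicts, best first, with "p" (0 to 1); they miss things now and then, are a little off and sometimes report something else, mostly with a low value. They report only what shows in the picture. A call takes as long as a camera call.
- robot.spot_in(name, camera): "point" ([x, y, z] in m, in world coordinates, good to about 4 mm: the middle of the surface that is visible of it).
- robot.landmark_of(name, camera): "point" ([x, y, z] in m, in world coordinates, good to about 4 mm: a listed point, or the origin of a listed thing).
The state is a dict: "time": time; "joint_positions": joint angles; "qvel": joint speeds; "joint_torque": joint torques, N m; "tool_pos": TCP position; "ee_rot": TCP orientation; "wrist_force": force on the tool from outside, world axes, zero at the start; "wrist_torque": the same for the moment, N m; "width": finger opening in m.
Only numpy, scipy, OpenCV 4.12 (cv2) and the standard library are available. Lean on these libraries where they do the work, as an engineer would, in place of code of your own. Each camera call takes 0.05 s, during which the arm holds its last target.

## Task

Lift the tray with the two brake pads off its sloping rack by its bar and tip the pads over the tray's open end into the bin that has no partitions, with the lip held low over the bin so that they slide in and are not dropped from a height. Then set the empty tray back on the rack as it stood, pushed right down against the stop (it may not slide there by itself). Do not handle the pads with the fingers, and leave the pistons and the wood block where they are.

Things in the scene. Friction and masses are not known exactly. Their poses are not given: they have to be found in the camera images.
- tray: bare metal tray on the sloping rack, 0.25-0.42 kg. 110 wide (x) x 150 long (y), floor 5 thick, side walls 28 high, back wall 32 high at +y; open at the -y end (lip). Two posts, outer faces at x = +-59, carry the grip bar across it at y = 0; it balances nearly under the bar. Origin: centre of the underside; z out of the pan. Pads slide on it from a tilt of 18 to 28 deg, differing by start
- tray_grip (a point): centre of the tray's grip bar, at (0, 0, 75) in the tray's frame, axes as the tray's. Flat-sided dark steel bar 14 wide (tray y) x 22 tall (tray z), 110 free between the posts (tray x), 59 clear above the pan's floor. Pinch it across its 14 mm
- tray_lip (a point): middle of the open edge of the tray, upper face of the floor: (0, -75, 5) in the tray's frame
- pad_a: used dark brake pad: backing plate 42 x 84 x 5 with a 33 x 60 lining on it, 12 thick in all, 0.1-0.16 kg; lies loose in the tray, lining up, long side along the tray's y. Origin: centre of the backing plate's underside; y along its length, z out of the lining; the one at the tray's -x side
- pad_b: used dark brake pad: backing plate 42 x 84 x 5 with a 33 x 60 lining on it, 12 thick in all, 0.1-0.16 kg; lies loose in the tray, lining up, long side along the tray's y. Origin: centre of the backing plate's underside; y along its length, z out of the lining; the one at the tray's +x side
- rack: dark steel rack fixed to the worktop; origin on the worktop under the deck's centre, z vertical. Deck 164 long falls 25 deg toward the rack's own +y, its high end is at -y. Side rails 18 high, 132 apart inside (7 mm play each side of the tray's posts), a stop 18 high at the low end. Highest points (upper ends of the rails) 110 above the worktop
- rack_seat (a point): where the tray's origin lies when the tray is fully home on the rack, its back wall against the stop (0, 2, 55 in the rack's frame). The tray's x is then along the rack's x and its lip is at the high end. Axes as the rack's, not as the slope's
- rack_lip_seat (a point): where the middle of the tray's lip lies when the tray is fully home on the rack: (0, -64, 91) in the rack's frame
- bin_plain: plain grey steel bin without partitions: one open space 137 x 147 inside, 56 deep; body x and y along its sides, z up, origin at the centre of its underside on the worktop, fixed to the worktop; outside 145 (x) x 155 (y) x 60 high, walls and floor 4 thick, open on top
- bin_divided: grey steel bin of the same outside, but partitioned inside into six small cells; not for the pads; body x and y along its sides, z up, origin at the centre of its underside on the worktop, fixed to the worktop; outside 145 (x) x 155 (y) x 60 high, walls and floor 4 thick, open on top
- piston_large: bystander: bare alloy piston standing on the worktop, diameter 60, 54 high. Origin: centre of its underside
- piston_small: bystander: bare alloy piston standing on the worktop, diameter 54, 48 high. Origin: centre of its underside
- wood_block: bystander: softwood block 45 x 120 x 35 lying on the worktop. Origin: centre of its underside; y along its length

How it is judged:
On the way, in this order (a step that is already met when the one before it is completed fails the run):
1. the tray is lifted off its rack with both pads still in it (distance between tray and rack_seat above 0.06 m and x of pad_a in the frame of tray between -0.052 and 0.052 m and y of pad_a in the frame of tray between -0.075 and 0.075 m and z of pad_a in the frame of tray between -0.005 and 0.03 m and x of pad_b in the frame of tray between -0.052 and 0.052 m and y of pad_b in the frame of tray between -0.075 and 0.075 m and z of pad_b in the frame of tray between -0.005 and 0.03 m), for 0.2 s.
2. both pads lie in the plain bin while the tray is still off its rack (distance between tray and rack_seat above 0.06 m and x of pad_a in the frame of bin_plain between -0.07 and 0.07 m and y of pad_a in the frame of bin_plain between -0.075 and 0.075 m and height (world z) of each of pad_a, pad_b below 0.058 m and x of pad_b in the frame of bin_plain between -0.07 and 0.07 m and y of pad_b in the frame of bin_plain between -0.075 and 0.075 m), for 0.2 s.
At the end, for the whole second after the job is handed in: both pads lie still in the plain bin (centres inside its walls, below its rim); the tray rests on the rack: origin within 20 mm of rack_seat, lip within 20 mm of rack_lip_seat, within about 8 mm of the stop (origin at y > -5 mm in the rack's frame), tilt 20 to 30 deg (x of pad_a in the frame of bin_plain between -0.07 and 0.07 m and y of pad_a in the frame of bin_plain between -0.075 and 0.075 m and height (world z) of each of pad_a, pad_b below 0.058 m and linear speed of each of pad_a, pad_b, tray below 0.03 m/s and x of pad_b in the frame of bin_plain between -0.07 and 0.07 m and y of pad_b in the frame of bin_plain between -0.075 and 0.075 m and distance between tray and rack_seat below 0.02 m and distance between tray_lip and rack_lip_seat below 0.02 m and angle between tray's own z axis and vertical between 0.35 and 0.52 rad and y of tray in the frame of rack above -0.005 m); the robot touches nothing.
It fails at once if the fingers touch a brake pad (contact force between the fingers and pad_a above 0.5 N or contact force between the fingers and pad_b above 0.5 N).
It fails at once if a pad leaves the tray while the tray's lip is more than 90 mm above the bin's rim (150 mm above the worktop) ((height (world z) of tray_lip above 0.15 m and y of pad_a in the frame of tray below -0.085 m and height (world z) of pad_a above 0.08 m) or (height (world z) of tray_lip above 0.15 m and y of pad_b in the frame of tray below -0.085 m and height (world z) of pad_b above 0.08 m)).
It fails at once if a bystander (piston or wood block) is shifted more than 25 mm (distance of any of piston_large, piston_small, wood_block from where it was at the start of the episode above 0.025 m).
It also fails if it takes over 54 s, if anything falls off the work surface, if the arm or the gripper's body presses on something with over 40 N, if the wrist force passes 120 N, or if a joint passes its speed limit or range.

## Working session

There is one attempt and no reset: what is moved stays moved. The work goes in short steps, Python scripts to look and compute and a shell command to move; the robot and the scene stay as the last step left them, time stands still between calls to the robot, and variables do not carry over. Pictures are saved under pics/ and viewed, and the job is handed in when it is done.

```bash
ls; mkdir -p pics; python3 - <<'E'
from bench import robot
import cv2
o=robot.get_obs(); print(o['time'],o['tool_pos'],o['ee_rot'],o['joint_positions'],o['width'])
for c in ['top','side']:
    s=robot.snapshot(c); cv2.imwrite(f'pics/{c}0.png',s['color'])
    for n in ['tray_grip','tray_lip','tray','rack','rack_seat','rack_lip_seat','bin_plain','bin_divided','piston_large','piston_small','wood_block','pad_a']:
        print(c,n,[(round(d['p'],2),[round(v,3) for v in d['point']]) for d in robot.landmark_of(n,c)][:3])
print(robot.get_obs()['time'])
E
```

```text
pics
0.0 [ 0.22195231 -0.5025475   0.1715201 ] [-1.57059722  0.00220726 -1.15499161] [-1.25809245e+00  8.79624049e-02  1.37221510e+00 -2.93022569e-05
  1.68363118e+00 -1.03103884e-01] 0.09395472098563766
top tray_grip [(0.96, [0.473, 0.338, 0.12])]
top tray_lip [(0.92, [0.458, 0.232, 0.091])]
top tray [(0.78, [0.473, 0.3, 0.055])]
top rack [(0.4, [0.447, 0.336, 0.046])]
top rack_seat []
top rack_lip_seat [(0.78, [0.454, 0.239, 0.097])]
top bin_plain [(0.61, [0.497, -0.216, -0.004])]
top bin_divided [(0.75, [0.461, 0.021, 0.001])]
top piston_large [(0.74, [0.647, 0.338, -0.001])]
top piston_small [(0.58, [0.658, -0.357, -0.001])]
top wood_block [(0.91, [0.44, 0.504, -0.002])]
top pad_a [(0.77, [0.445, 0.337, 0.046]), (0.61, [0.494, 0.328, 0.045]), (0.55, [0.657, -0.357, -0.0])]
side tray_grip [(0.81, [0.475, 0.332, 0.121])]
side tray_lip [(0.97, [0.459, 0.239, 0.087])]
side tray [(0.85, [0.469, 0.299, 0.054])]
side rack [(0.61, [0.471, 0.301, 0.004])]
side rack_seat []
side rack_lip_seat [(0.87, [0.458, 0.241, 0.095])]
side bin_plain [(0.74, [0.49, -0.224, 0.001]), (0.55, [0.47, 0.3, 0.0])]
side bin_divided [(0.58, [0.456, 0.022, -0.001])]
side piston_large [(0.71, [0.654, 0.33, -0.0])]
side piston_small [(0.62, [0.663, -0.357, 0.001])]
side wood_block [(0.62, [0.444, 0.501, 0.004]), (0.36, [0.652, 0.331, -0.001])]
side pad_a [(0.64, [0.49, 0.329, 0.048]), (0.6, [0.444, 0.331, 0.044])]
1.3
```

View pictures.

View pics/top0.png

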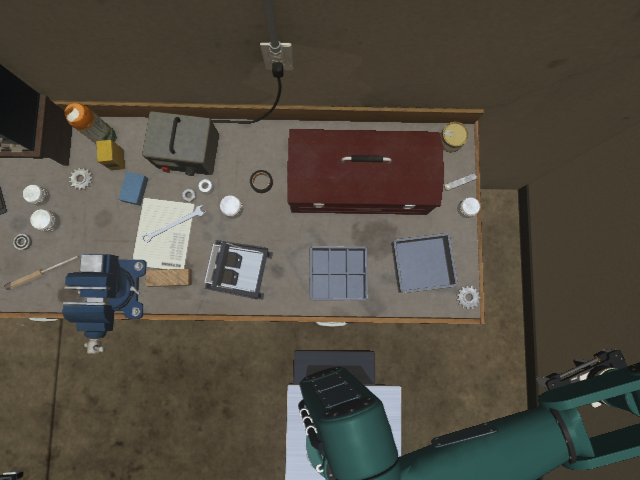

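View pics/side0.png

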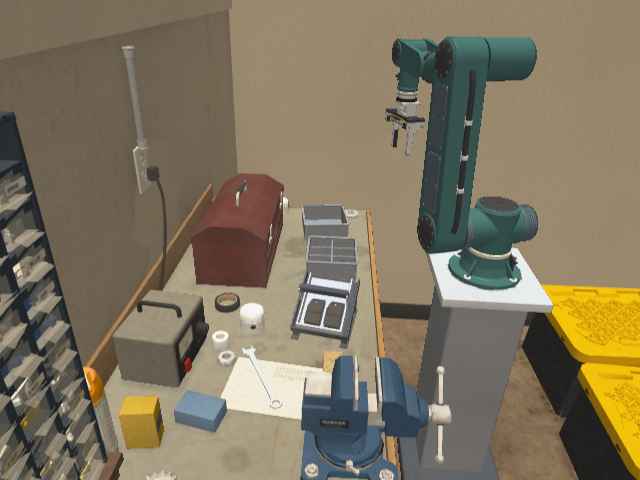

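```bash
cat > h.py <<'E'
from bench import robot
import numpy as np
from scipy.spatial.transform import Rotation as Ro
GY=-9.0
def cur():
    o=robot.get_obs(); return np.array(o['tool_pos']),Ro.from_euler('xyz',o['ee_rot'])
def toolR(yaw,tilt):  # tray yaw deg; tilt=+25 as on rack, negative = lip down
    T=(Ro.from_euler('z',yaw,degrees=True)*Ro.from_euler('x',-tilt,degrees=True)).as_matrix()
    return Ro.from_matrix(np.c_[T[:,1],-T[:,2],-T[:,0]])
def tcp_from_grip(g,R): return np.array(g)+0.019*R.as_matrix()[:,1]
def rows(p,R,n=None,c=0):
    p0,R0=cur(); d=R0.inv().apply(np.array(p)-p0)*1e3; r=(R0.inv()*R).as_rotvec(degrees=True)
    need=max(np.linalg.norm(d)/62.5,np.linalg.norm(r)/10.7); print('need rows',round(need,2),'shift',d.round(0),'turn',r.round(1))
    n=n or int(np.ceil(need*1.1))
    for i in range(1,n+1): print([*(d*i/n).round(0).astype(int).tolist(),*(r*i/n).round(0).astype(int).tolist(),c])
E
python3 - <<'E'
from h import *
R=toolR(-9,25); p=tcp_from_grip([.473,.335,.122],R)-0.13*R.as_matrix()[:,1]
print(p)
rows(p,R)
E
```

```text
[0.48033844 0.38133308 0.22260016]
need rows 14.76 shift [-705.  -50.  593.] turn [ -32.  -144.2    9.4]
[-41, -3, 35, -2, -8, 1, 0]
[-83, -6, 70, -4, -17, 1, 0]
[-124, -9, 105, -6, -25, 2, 0]
[-166, -12, 140, -8, -34, 2, 0]
[-207, -15, 175, -9, -42, 3, 0]
[-249, -18, 209, -11, -51, 3, 0]
[-290, -21, 244, -13, -59, 4, 0]
[-332, -24, 279, -15, -68, 4, 0]
[-373, -26, 314, -17, -76, 5, 0]
[-415, -29, 349, -19, -85, 6, 0]
[-456, -32, 384, -21, -93, 6, 0]
[-498, -35, 419, -23, -102, 7, 0]
[-539, -38, 454, -24, -110, 7, 0]
[-580, -41, 489, -26, -119, 8, 0]
[-622, -44, 524, -28, -127, 8, 0]
[-663, -47, 559, -30, -136, 9, 0]
[-705, -50, 593, -32, -144, 9, 0]
```

```bash
python3 -m creep '[[-41,-20,35,0,-9,0,0],[-83,-45,70,0,-18,0,0],[-124,-70,105,0,-26,0,0],[-166,-90,140,0,-35,0,0],[-207,-100,175,0,-43,0,0]]'; python3 - <<'E'
from h import *
R=toolR(-9,25); p=tcp_from_grip([.473,.335,.122],R)-0.13*R.as_matrix()[:,1]
rows(p,R)
E
```

```text
time: 1.92
tool_pos: [0.2991, -0.2417, 0.2743]
ee_rot: [-1.572, -0.003, -0.4]
wrist_force: [0.8, 0.7, -0.1]
width: 0.0941
need rows 10.41 shift [-76.  51. 644.] turn [ -22.4 -102.1   17.8]
[-6, 4, 54, -2, -9, 1, 0]
[-13, 8, 107, -4, -17, 3, 0]
[-19, 13, 161, -6, -26, 4, 0]
[-25, 17, 215, -7, -34, 6, 0]
[-32, 21, 269, -9, -43, 7, 0]
[-38, 25, 322, -11, -51, 9, 0]
[-44, 30, 376, -13, -60, 10, 0]
[-51, 34, 430, -15, -68, 12, 0]
[-57, 38, 483, -17, -77, 13, 0]
[-63, 42, 537, -19, -85, 15, 0]
[-70, 47, 591, -21, -94, 16, 0]
[-76, 51, 644, -22, -102, 18, 0]
```

```bash
python3 -m creep '[[-6,0,54,-2,-9,1,0],[-13,0,107,-4,-17,3,0],[-19,0,161,-6,-26,4,0],[-25,0,215,-7,-34,6,0],[-32,0,269,-9,-43,7,0]]'; python3 - <<'E'
from h import *
R=toolR(-9,25); p=tcp_from_grip([.473,.335,.122],R)-0.13*R.as_matrix()[:,1]
rows(p,R); print(robot.get_obs()['joint_positions'].round(2))
E
```

```text
time: 2.55
tool_pos: [0.3756, 0.0184, 0.2728]
ee_rot: [-1.672, 0.167, 0.345]
wrist_force: [0.6, -1.0, 0.2]
width: 0.094
need rows 6.1 shift [227. -18. 306.] turn [-13.  -59.1  10.9]
[32, -3, 44, -2, -8, 2, 0]
[65, -5, 87, -4, -17, 3, 0]
[97, -8, 131, -6, -25, 5, 0]
[129, -10, 175, -7, -34, 6, 0]
[162, -13, 218, -9, -42, 8, 0]
[194, -16, 262, -11, -51, 9, 0]
[227, -18, 306, -13, -59, 11, 0]
[ 0.05 -0.18  1.45 -0.16  2.   -0.37]
```

```bash
python3 -m creep '[[32,-3,44,-2,-8,2,0],[65,-5,87,-4,-17,3,0],[97,-8,131,-6,-25,5,0],[129,-10,175,-7,-34,6,0],[162,-13,218,-9,-42,8,0]]'; python3 - <<'E'
from h import *
R=toolR(-9,25); p=tcp_from_grip([.473,.335,.122],R)-0.13*R.as_matrix()[:,1]
rows(p,R); print(robot.get_obs()['joint_positions'].round(2))
E
```

```text
time: 3.18
tool_pos: [0.452, 0.2769, 0.2372]
ee_rot: [-1.626, 0.373, 1.091]
wrist_force: [1.1, -0.4, 0.1]
width: 0.094
need rows 1.75 shift [104. -26.  22.] turn [ -4.1 -17.1   3.1]
[52, -13, 11, -2, -9, 2, 0]
[104, -26, 22, -4, -17, 3, 0]
[ 0.6   0.3   1.05 -0.26  2.09 -0.59]
```

```bash
python3 -m creep '[[52,-13,11,-2,-9,2,0],[104,-26,22,-4,-17,3,0],[104,-26,22,-4,-17,3,0]]'; python3 - <<'E'
from h import *
import cv2
o=robot.get_obs();p0,R0=cur()
s=robot.snapshot('wrist'); cv2.imwrite('pics/w1.png',s['color'])
M=np.array(s['mount']);print(M.round(3).tolist(),s['fx'],s['cx'],s['cy'])
print(o['tool_pos'],o['ee_rot'],o['joint_positions'].round(2))
for n in ['tray_grip','tray_lip','tray','rack_lip_seat','rack','pad_a']:
    print(n,[(round(d['p'],2),[round(v,3) for v in d['point']]) for d in robot.landmark_of(n,'wrist')][:3])
E
```

```text
time: 3.55
tool_pos: [0.4792, 0.3833, 0.216]
ee_rot: [-1.563, 0.44, 1.415]
wrist_force: [1.0, -0.5, -0.8]
width: 0.0941
[[1.0, -0.001, 0.001, -0.0], [-0.001, -0.268, 0.963, -0.212], [-0.001, -0.963, -0.268, 0.078], [0.0, 0.0, 0.0, 1.0]] 351.31865277827 317.1569138327484 235.16500869434458
[0.479219   0.38331373 0.21599192] [-1.56299156  0.43992622  1.41544403] [ 0.74  0.54  0.78 -0.32  2.16 -0.8 ]
tray_grip [(0.74, [0.477, 0.334, 0.125])]
tray_lip [(0.86, [0.459, 0.235, 0.092])]
tray [(0.71, [0.467, 0.301, 0.053]), (0.48, [0.446, 0.499, 0.002])]
rack_lip_seat [(0.68, [0.456, 0.241, 0.095])]
rack [(0.33, [0.459, 0.021, 0.003])]
pad_a [(0.95, [0.446, 0.339, 0.046])]
```

View pics/w1.png

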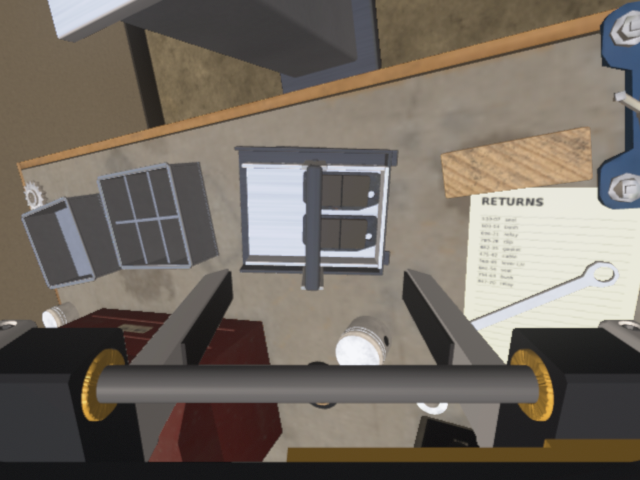

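```bash
python3 - <<'E'
from h import *
R=toolR(-9,25); p=tcp_from_grip([.475,.3345,.122],R)
rows(p,R,3)
p0,R0=cur(); M=np.array([[1.0,-.001,.001,0],[-.001,-.268,.963,-.212],[-.001,-.963,-.268,.078]])
c=p0+R0.apply(M[:,3])
for u,v in [(316,165),(314,226),(313,288)]:
    d=R0.apply(M[:,:3]@np.array([(u-317.16)/351.3,(v-235.2)/351.3,1])); 
    print((c+d*(0.130-c[2])/d[2]).round(4))
E
```

```text
need rows 2.09 shift [  2. 131.  -2.] turn [-0.2 -0.5  0.3]
[1, 44, -1, 0, 0, 0, 0]
[2, 87, -1, 0, 0, 0, 0]
[2, 131, -2, 0, 0, 0, 0]
[0.4195 0.344  0.13  ]
[0.4743 0.3326 0.13  ]
[0.536  0.3209 0.13  ]
```

```bash
python3 -m creep '[[1,44,-1,0,0,0,0],[1,88,-1,0,1,0,0],[1,131,-3,0,1,0,0],[1,131,-3,0,1,0,0]]'; python3 - <<'E'
from h import *
import cv2
s=robot.snapshot('wrist'); cv2.imwrite('pics/w2.png',s['color'])
s=robot.snapshot('side'); cv2.imwrite('pics/s2.png',s['color'][150:360,200:480].repeat(2,0).repeat(2,1))
print(robot.get_obs()['tool_pos'],robot.get_obs()['ee_rot'])
E
```

```text
time: 4.4
tool_pos: [0.472, 0.3226, 0.1005]
ee_rot: [-1.572, 0.439, 1.388]
wrist_force: [-0.3, -0.3, 0.4]
width: 0.0939
[0.47477903 0.32602631 0.10502358] [-1.57968953  0.43171639  1.38619662]
```

View pics/w2.png

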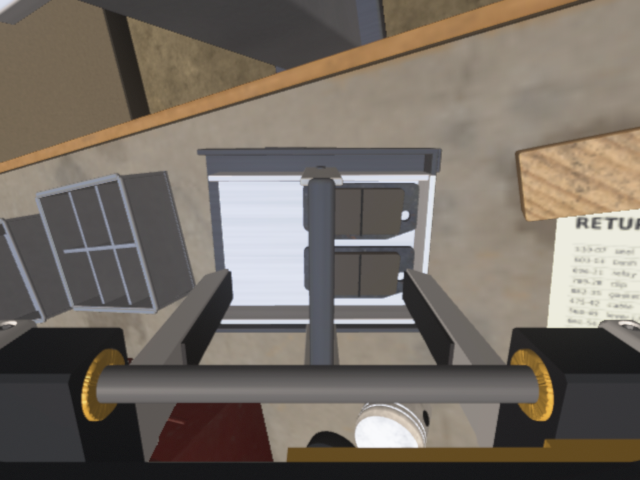

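View pics/s2.png

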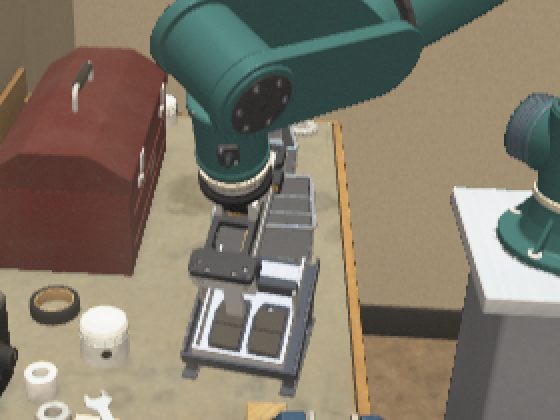

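```bash
python3 -m creep '[[0,0,0,0,0,0,150],[0,0,0,0,0,0,255],[0,0,0,0,0,0,255],[0,0,0,0,0,0,255],[0,0,0,0,0,0,255]]';python3 -m creep '[[0,0,0,0,0,0,255],[0,0,0,0,0,0,255]]'; python3 - <<'E'
from h import *
for i in range(4):
    robot.snapshot('side');o=robot.get_obs(); print(o['tool_pos'].round(4),o['ee_rot'].round(4),o['wrist_force'].round(1),o['width'])
E
```

```text
time: 5.12
tool_pos: [0.4741, 0.326, 0.1028]
ee_rot: [-1.578, 0.434, 1.388]
wrist_force: [0.3, 0.0, 0.1]
width: 0.0476
time: 5.38
tool_pos: [0.4741, 0.3259, 0.1028]
ee_rot: [-1.578, 0.434, 1.388]
wrist_force: [0.4, 0.1, 0.5]
width: 0.0273
[0.4741 0.326  0.1029] [-1.5776  0.4339  1.3882] [-0.  -0.6  0.9] 0.02348634732615618
[0.4741 0.3259 0.1029] [-1.5776  0.4338  1.3881] [-0.4  0.3 -0.3] 0.01930463648634028
[0.4741 0.3259 0.1029] [-1.5776  0.4338  1.3881] [ 0.5 -0.3 -0.6] 0.015317918107630878
[0.4741 0.326  0.1029] [-1.5776  0.4338  1.3882] [-0.3 -0.4  0.2] 0.011412634885295595
```

```bash
python3 - <<'E'
from h import *
import cv2
s=robot.snapshot('wrist'); cv2.imwrite('pics/w3.png',s['color'])
s=robot.snapshot('side'); cv2.imwrite('pics/s3.png',cv2.resize(s['color'][150:360,200:480],None,fx=2.8,fy=2.8))
o=robot.get_obs();print(o['tool_pos'],o['ee_rot'],o['width'],o['wrist_force'])
E
```

```text
[0.47410081 0.32595719 0.10291745] [-1.57759666  0.43377965  1.3881313 ] 0.003392606922246837 [ 0.37880142 -0.15540562  0.08824438]
```

View pics/w3.png

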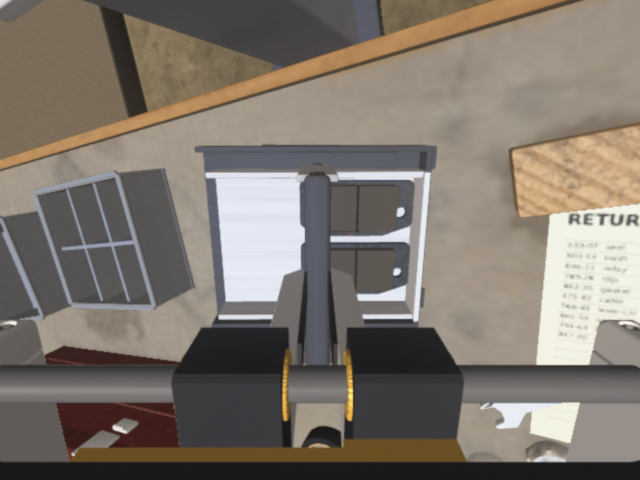

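View pics/s3.png

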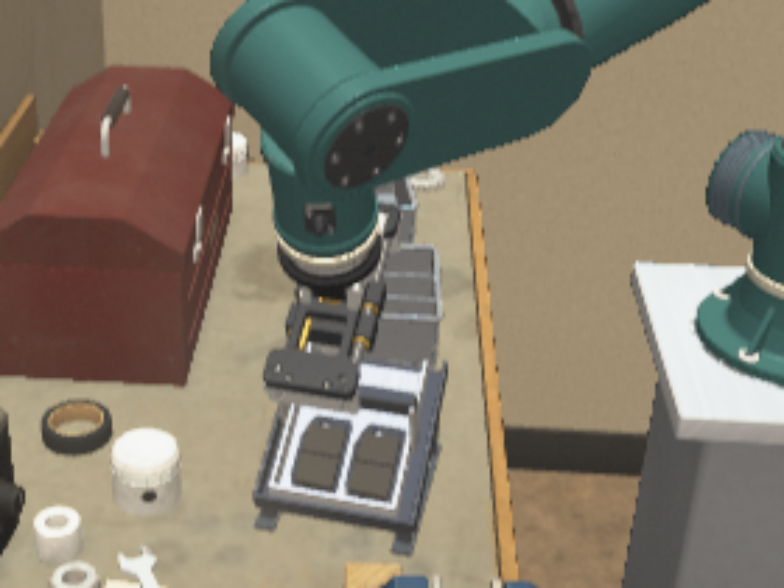

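```bash
python3 - <<'E'
from h import *
import cv2
s=robot.snapshot('wrist'); cv2.imwrite('pics/w4.png',cv2.resize(s['color'][150:420,170:470],None,fx=2.2,fy=2.2))
s=robot.snapshot('side'); cv2.imwrite('pics/s4.png',cv2.resize(s['color'][230:330,270:390],None,fx=5,fy=5,interpolation=cv2.INTER_CUBIC))
o=robot.get_obs();print(o['tool_pos'],o['ee_rot'],o['width'],o['wrist_force'])
E
```

```text
[0.47409021 0.32596755 0.10291799] [-1.57760392  0.43383593  1.38814501] 0.00039082101395985277 [ 0.18914053 -0.31855478 -0.10333773]
```

View pics/w4.png

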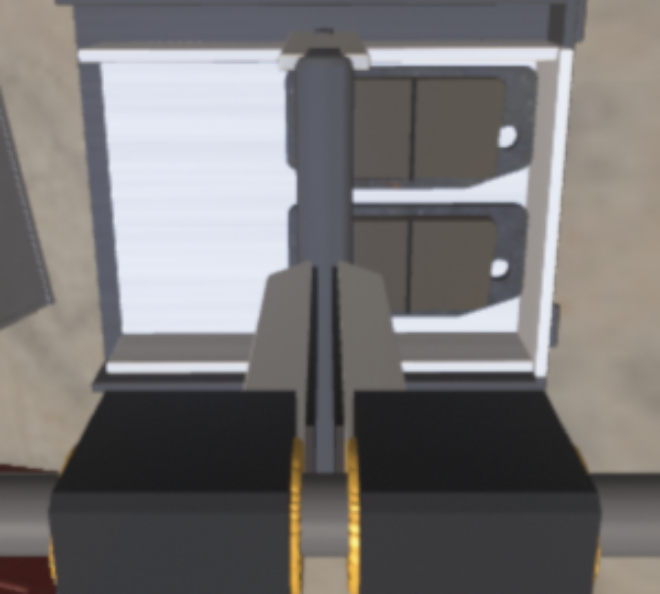

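View pics/s4.png

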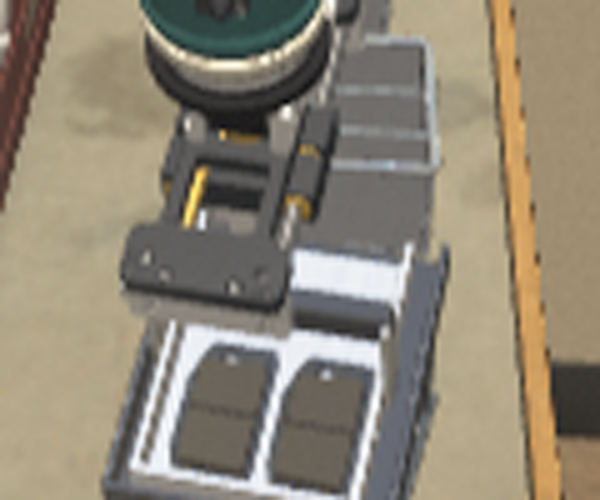

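```bash
python3 - <<'E'
from h import *
import cv2
p0,R0=cur();Y=R0.as_matrix()[:,1];X=R0.as_matrix()[:,0];Z=R0.as_matrix()[:,2]
T=toolR(-9.5,25).as_matrix(); tx,ty,tz=-T[:,2],T[:,0],-T[:,1]
yaw=np.radians(-9.5); rp=np.array([.471,.2995,.0545])
o=robot.get_obs(); print(o['tool_pos'],o['width'])
out=[]
for cam in ['side','top']:
    s=robot.snapshot(cam); W=np.linalg.inv(np.array(s['world_from_camera'])); img=s['color'].copy()
    if cam=='side': img0=cv2.imread('pics/side0.png')
    else: img0=cv2.imread('pics/top0.png')
    def pr(p): q=W[:3,:3]@p+W[:3,3]; return s['fx']*q[0]/q[2]+s['cx'], s['fy']*q[1]/q[2]+s['cy']
    c=pr(rp); x0,y0=int(c[0])-55,int(c[1])-55; k=5
    ims=[cv2.resize(i[y0:y0+110,x0:x0+110],None,fx=k/1.4,fy=k/1.4,interpolation=cv2.INTER_CUBIC) for i in (img0,img)]
    k=k/1.4
    def dot(im,p,col):
        u,v=pr(p); cv2.circle(im,(int((u-x0+.5)*k),int((v-y0+.5)*k)),2,col,-1)
    for im in ims:
        for a in (-1,1):
            for b in (-1,1): dot(im,rp+tx*.055*a+ty*.075*b,(0,255,0))
            for h in (.064,.086): dot(im,rp+tx*.055*a+tz*h,(0,0,255))
    for d in (0,-.019,-.097): dot(ims[1],p0+Y*d,(255,0,255))
    out.append(np.hstack(ims))
cv2.imwrite('pics/ov.png',np.vstack(out)[:, :800]); print(out[0].shape)
E
```

```text
[0.47409021 0.32596755 0.10291799] 0.00039082101395985277
(393, 786, 3)
```

View pics/ov.png

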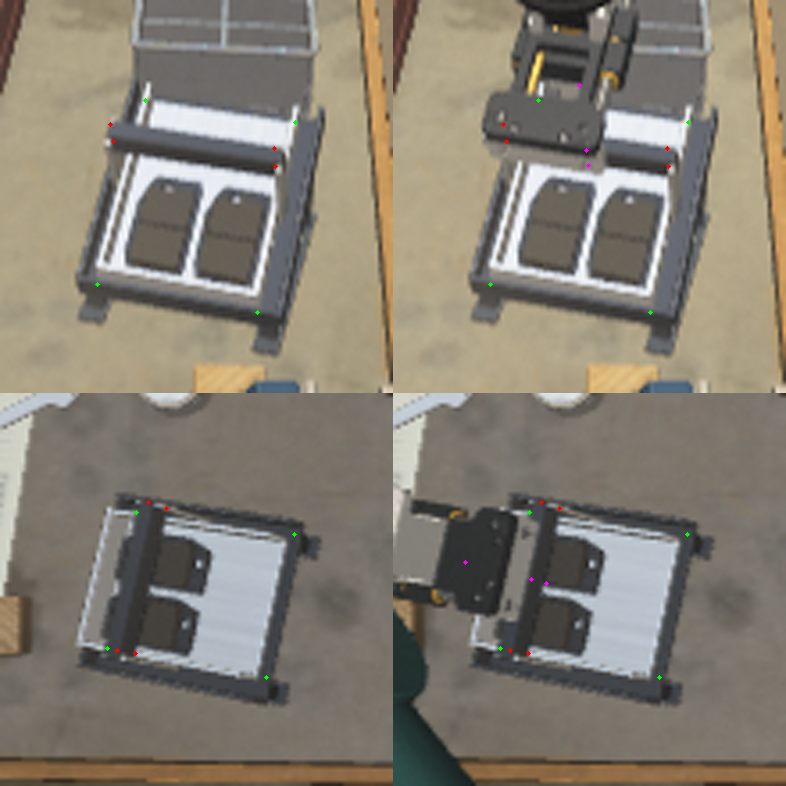

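```bash
cat >> h.py <<'E'
import cv2
def ovw(fn,rp,yaw,tilt=25,save=None):
    p0,R0=cur(); s=robot.snapshot('wrist'); img=s['color'].copy()
    M=np.array(s['mount'])
    T=toolR(yaw,tilt).as_matrix(); tx,ty,tz=-T[:,2],T[:,0],-T[:,1]
    def pr(p):
        q=R0.inv().apply(p-p0); q=M[:3,:3].T@(q-M[:3,3]); return s['fx']*q[0]/q[2]+s['cx'], s['fy']*q[1]/q[2]+s['cy']
    def dot(p,col):
        u,v=pr(p); cv2.circle(img,(int(round(u)),int(round(v))),3,col,-1)
    rp=np.array(rp)
    for a in (-1,1):
        for b,h in ((-.075,.028),(.075,.032)): dot(rp+tx*.055*a+ty*b+tz*h,(0,255,0))
        for b in (-.007,.007): dot(rp+tx*.055*a+ty*b+tz*.086,(0,0,255))
    Y=R0.as_matrix()[:,1]
    dot(p0,(255,0,255)); dot(p0-Y*.019,(255,0,255))
    cv2.imwrite(fn,img)
E
python3 -c "
from h import *
ovw('pics/w5.png',[.471,.2995,.0545],-9.5)"
```

```text
(no output)
```

View pics/w5.png

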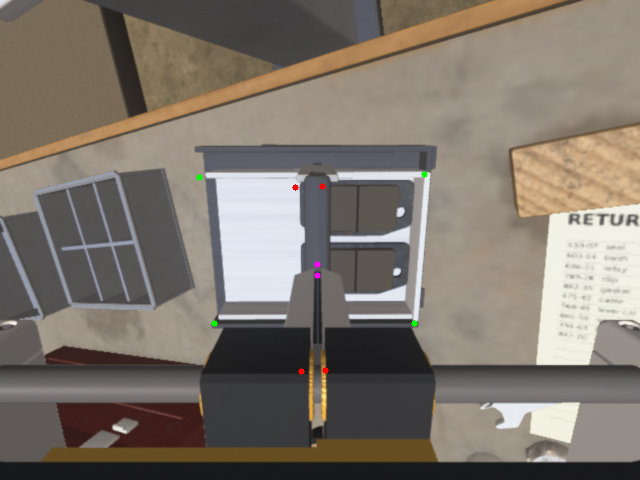

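```bash
python3 -m creep '[[0,0,0,0,0,0,120],[0,0,0,0,0,0,120],[0,0,0,0,0,0,120],[0,0,0,0,0,0,120],[0,0,0,0,0,0,120]]';python3 -m creep '[[0,0,0,0,0,0,120],[0,8,0,0,0,0,120],[0,16,0,0,0,0,120],[0,25,0,0,0,0,120],[0,25,0,0,0,0,120]]'; python3 -c "
from h import *
ovw('pics/w6.png',[.471,.3045,.0545],-9.5)"
```

```text
time: 6.55
tool_pos: [0.4741, 0.326, 0.1029]
ee_rot: [-1.578, 0.434, 1.388]
wrist_force: [0.8, 0.3, 0.5]
width: 0.0472
time: 7.18
tool_pos: [0.4717, 0.3148, 0.079]
ee_rot: [-1.576, 0.436, 1.389]
wrist_force: [-0.3, -0.2, -0.0]
width: 0.0498
```

View pics/w6.png

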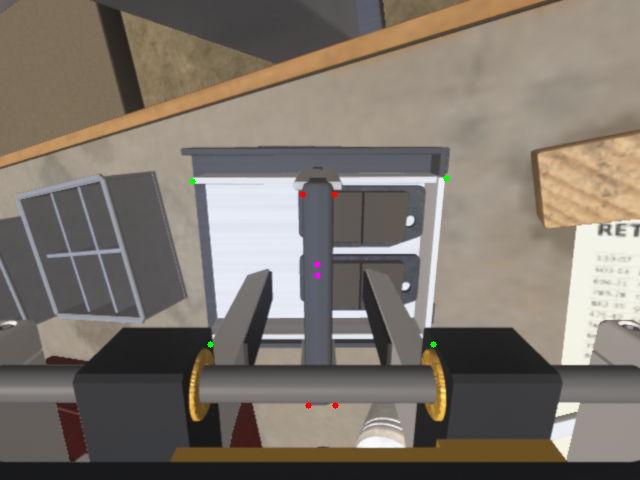

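```bash
python3 - <<'E'
from h import *
s=robot.snapshot('side'); a=cv2.resize(s['color'][235:325,285:365],None,fx=5.5,fy=5.5,interpolation=cv2.INTER_CUBIC)
s=robot.snapshot('top'); b=cv2.resize(s['color'][225:315,195:275],None,fx=4,fy=4,interpolation=cv2.INTER_CUBIC)
im=np.zeros((495,760,3),np.uint8); im[:495,:440]=a; im[:360,440:]=b; cv2.imwrite('pics/s6.png',im)
E
```

```text
(no output)
```

View pics/s6.png

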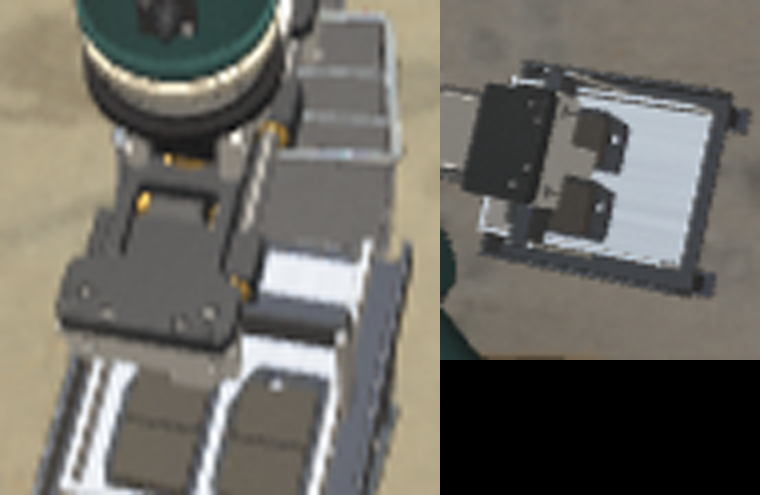

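```bash
python3 - <<'E'
from h import *
p0,R0=cur();X,Y,Z=R0.as_matrix().T
s=robot.snapshot('side');W=np.linalg.inv(np.array(s['world_from_camera']))
def pr(p): q=W[:3,:3]@p+W[:3,3]; return np.array([s['fx']*q[0]/q[2]+s['cx'], s['fy']*q[1]/q[2]+s['cy']])
print(np.array(s['world_from_camera'])[:3,3])
for x in (.025,.037):
  for d in (0,-.01,-.02,-.03,-.04,-.05): print(x,d,(pr(p0+X*x+Y*d)-[285,235])*5.5)
E
```

```text
[0.45651462 1.26990732 0.75924214]
0.025 0 [200.4996635  407.20057328]
0.025 -0.01 [199.13949908 395.82461129]
0.025 -0.02 [197.76034395 384.28981737]
0.025 -0.03 [196.36179759 372.5928417 ]
0.025 -0.04 [194.94344815 360.7302396 ]
0.025 -0.05 [193.504872   348.69846814]
0.037 0 [194.438092   431.19009078]
0.037 -0.01 [193.02733457 419.91192462]
0.037 -0.02 [191.59675881 408.47532275]
0.037 -0.03 [190.14594416 396.87692299]
0.037 -0.04 [188.67445807 385.11326737]
0.037 -0.05 [187.18185558 373.18079863]
```

```bash
python3 -m creep '[[0,6,0,0,0,0,120],[0,12,0,0,0,0,120],[0,12,0,0,0,0,255],[0,12,0,0,0,0,255],[0,12,0,0,0,0,255]]';python3 -m creep '[[0,0,0,0,0,0,255],[0,0,0,0,0,0,255],[0,0,0,0,0,0,255],[0,0,0,0,0,0,255]]'; python3 - <<'E'
from h import *
s=robot.snapshot('wrist'); cv2.imwrite('pics/w7.png',s['color'])
o=robot.get_obs();print(o['tool_pos'],o['ee_rot'],o['width'],o['wrist_force'])
E
```

```text
time: 8.0
tool_pos: [0.4717, 0.3107, 0.0696]
ee_rot: [-1.578, 0.433, 1.388]
wrist_force: [0.4, -0.2, 0.5]
width: 0.0235
time: 8.5
tool_pos: [0.4716, 0.3108, 0.0695]
ee_rot: [-1.578, 0.434, 1.388]
wrist_force: [-0.9, 1.3, 0.9]
width: 0.014
[0.47163938 0.31074665 0.06953027] [-1.57795389  0.43351004  1.38808455] 0.013568053275029437 [0.76816781 0.66214777 0.84309695]
```

View pics/w7.png

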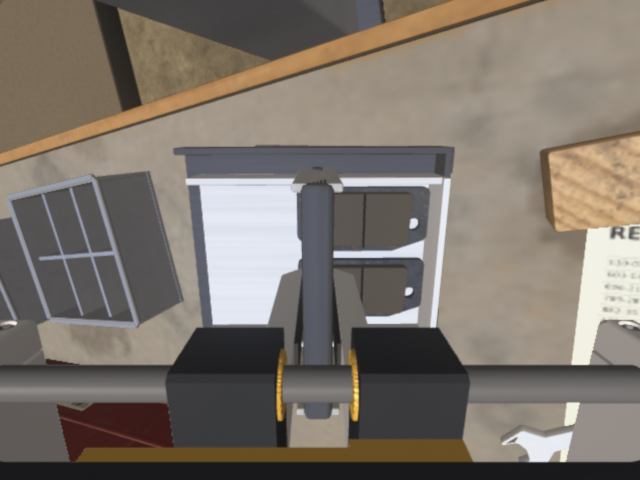

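```bash
python3 -m creep '[[0,-4,0,0,0,0,255],[0,-14,0,0,0,0,255],[0,-30,0,0,0,0,255],[0,-48,0,0,0,0,255],[0,-65,0,0,0,0,255]]'; python3 - <<'E'
from h import *
s=robot.snapshot('wrist'); cv2.imwrite('pics/w8.png',s['color'])
o=robot.get_obs();print(o['tool_pos'],o['ee_rot'],o['width'],o['wrist_force'],o['wrist_torque'],o['joint_positions'].round(2))
for c in ('side','top'):
  robot.snapshot(c)
  print([(round(d['p'],2),np.round(d['point'],3)) for d in robot.landmark_of('bin_plain',c)[:2]])
E
```

```text
time: 9.18
tool_pos: [0.4763, 0.3385, 0.1297]
ee_rot: [-1.578, 0.433, 1.388]
wrist_force: [0.0, 1.8, -4.9]
width: 0.0137
[0.47719635 0.33993368 0.13201451] [-1.5814291   0.42891808  1.38747758] 0.01393035411699514 [ 0.13381664  0.71387482 -4.16081893] [ 0.71156314 -0.34001918  0.01221311] [ 0.7   0.46  1.06 -0.3   1.94 -0.75]
[]
[(0.69, array([ 0.496, -0.218, -0.003]))]
```

View pics/w8.png

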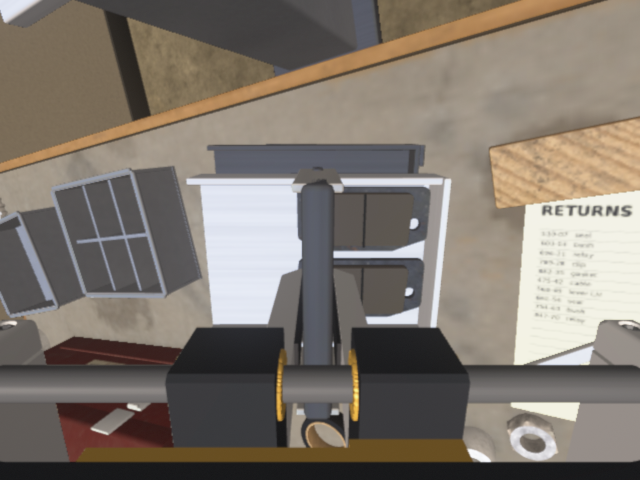

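```bash
python3 - <<'E'
from h import *
s=robot.snapshot('top'); A=np.array(s['world_from_camera']); print(A[:3,3])
img=s['color']; W=np.linalg.inv(A); k=7
x0,y0=380,220; im=cv2.resize(img[y0:y0+85,x0:x0+95],None,fx=k,fy=k,interpolation=cv2.INTER_CUBIC)
def pr(p): q=W[:3,:3]@p+W[:3,3]; return np.array([s['fx']*q[0]/q[2]+s['cx'], s['fy']*q[1]/q[2]+s['cy']])
for yaw,col in ((6,(0,0,255)),(10,(0,255,0))):
  R=Ro.from_euler('z',yaw,degrees=True)
  for a in(-1,1):
    for b in (-1,1):
      u,v=(pr(np.array([.495,-.2195,0])+R.apply([a*.0725,b*.0775,.06]))-[x0,y0]+.5)*k
      cv2.circle(im,(int(u),int(v)),3,col,-1)
cv2.imwrite('pics/bin.png',im)
E
```

```text
[0.3759935  0.08175356 1.37788787]
```

View pics/bin.png

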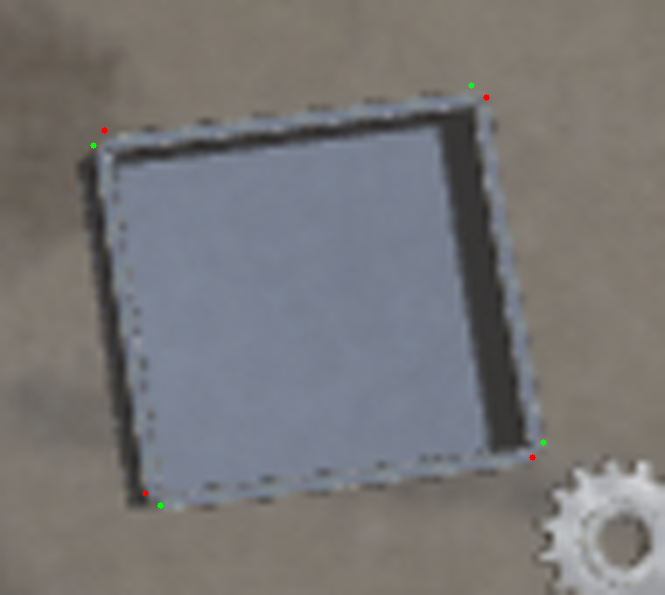

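```bash
cat >> h.py <<'E'
GO=.056
def lip_pose(lip,yaw,tilt):
    R=toolR(yaw,tilt); T=R.as_matrix(); ty,tz=T[:,0],-T[:,1]
    g=np.array(lip)+ty*.075+tz*.070
    return g+GO*T[:,1],R
def lip_now():
    p0,R0=cur(); T=R0.as_matrix(); ty,tz=T[:,0],-T[:,1]
    g=p0-GO*T[:,1]; l=g-ty*.075-tz*.07
    return g.round(4),l.round(4)
def binp(bx,by,z): return np.array([.493,-.2195,0])+Ro.from_euler('z',8,degrees=True).apply([bx,by,z])
E
python3 - <<'E'
from h import *
g,l=lip_now(); print(g,l)
R=toolR(-7,8); rows(g+[0,-.03,.07]+GO*R.as_matrix()[:,1],R,4,255)
E
```

```text
[0.4797 0.3605 0.1783] [0.4624 0.2646 0.1464]
need rows 1.61 shift [-40. -53.  -6.] turn [ -0.7  -3.3 -16.9]
[-10, -13, -1, 0, -1, -4, 255]
[-20, -27, -3, 0, -2, -8, 255]
[-30, -40, -4, 0, -2, -13, 255]
[-40, -53, -6, -1, -3, -17, 255]
```

```bash
python3 -m creep '[[-6,-10,-1,0,-1,-3,255],[-18,-26,-3,0,-2,-8,255],[-30,-40,-4,0,-2,-13,255],[-40,-53,-6,-1,-3,-17,255]]'; python3 - <<'E'
from h import *
print(lip_now())
p,R=lip_pose(binp(0,.03,.145),8,9); rows(p,R,14,255)
E
```

```text
time: 9.98
tool_pos: [0.4787, 0.3213, 0.1933]
ee_rot: [-1.578, 0.137, 1.444]
wrist_force: [0.4, -0.6, -6.3]
width: 0.014
(array([0.4793, 0.329 , 0.2488]), array([0.4692, 0.2457, 0.1897]))
need rows 7.01 shift [-422.  105.  -54.] turn [ -1.8 -15.1   1.1]
[-30, 8, -4, 0, -1, 0, 255]
[-60, 15, -8, 0, -2, 0, 255]
[-90, 23, -12, 0, -3, 0, 255]
[-120, 30, -15, -1, -4, 0, 255]
[-151, 38, -19, -1, -5, 0, 255]
[-181, 45, -23, -1, -6, 0, 255]
[-211, 53, -27, -1, -8, 1, 255]
[-241, 60, -31, -1, -9, 1, 255]
[-271, 68, -35, -1, -10, 1, 255]
[-301, 75, -38, -1, -11, 1, 255]
[-331, 83, -42, -1, -12, 1, 255]
[-361, 90, -46, -2, -13, 1, 255]
[-392, 98, -50, -2, -14, 1, 255]
[-422, 105, -54, -2, -15, 1, 255]
```

```bash
python3 -m creep '[[-20,4,-3,0,-1,0,255],[-52,8,-7,0,-2,0,255],[-88,14,-12,0,-3,0,255],[-124,22,-16,-1,-4,0,255],[-160,30,-20,-1,-6,0,255]]';python3 -m creep '[[-36,8,-4,0,-1,0,255],[-72,16,-8,0,-2,0,255],[-108,26,-12,0,-3,0,255],[-140,36,-16,-1,-5,0,255],[-162,44,-20,-1,-6,0,255]]'; python3 - <<'E'
from h import *
print(lip_now(),robot.get_obs()['joint_positions'].round(2))
s=robot.snapshot('side'); cv2.imwrite('pics/s9.png',s['color'])
p,R=lip_pose(binp(0,.03,.13),8,6); rows(p,R,4,255)
E
```

```text
time: 10.6
tool_pos: [0.4771, 0.1569, 0.1845]
ee_rot: [-1.579, 0.141, 1.552]
wrist_force: [0.1, 0.0, -4.9]
width: 0.0139
time: 11.22
tool_pos: [0.4938, -0.0098, 0.1634]
ee_rot: [-1.581, 0.14, 1.656]
wrist_force: [0.2, 0.4, -5.4]
width: 0.0138
(array([ 0.4926, -0.0021,  0.2189]), array([ 0.5004, -0.0858,  0.16  ])) [-0.03 -0.05  1.54 -0.14  1.63 -1.69]
need rows 1.7 shift [-95.  40.  24.] turn [ 0.1 -3.2 -2.3]
[-24, 10, 6, 0, -1, -1, 255]
[-48, 20, 12, 0, -2, -1, 255]
[-71, 30, 18, 0, -2, -2, 255]
[-95, 40, 24, 0, -3, -2, 255]
```

View pics/s9.png

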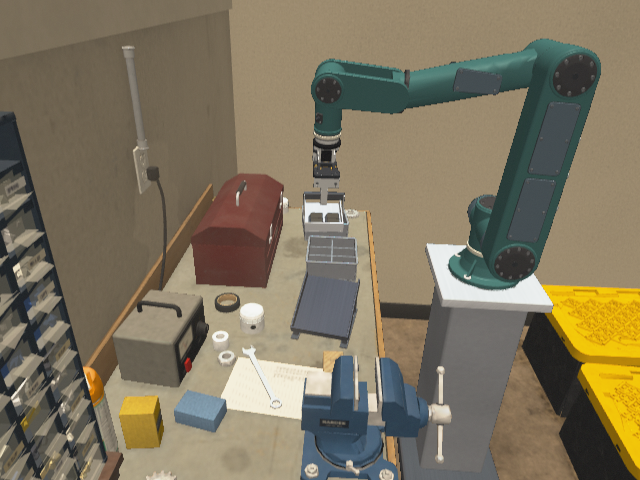

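```bash
python3 -m creep '[[-24,10,6,0,-1,-1,255],[-50,20,12,0,-2,-1,255],[-75,30,18,0,-2,-2,255],[-95,40,24,0,-3,-2,255],[-95,40,24,0,-3,-2,255]]'; python3 - <<'E'
from h import *
print(lip_now(),robot.get_obs()['joint_positions'].round(2))
s=robot.snapshot('top'); cv2.imwrite('pics/t9.png',cv2.resize(s['color'][190:330,300:500],None,fx=3.5,fy=3.5))
p,R=lip_pose(binp(0,.03,.10),8,-14); rows(p,R,4,255)
p,R=lip_pose(binp(0,.03,.088),8,-40); rows(p,R,8,255)
E
```

```text
time: 11.9
tool_pos: [0.4786, -0.1103, 0.1361]
ee_rot: [-1.573, 0.104, 1.707]
wrist_force: [-1.3, 0.9, -5.7]
width: 0.0133
(array([ 0.4776, -0.1045,  0.1918]), array([ 0.4889, -0.1856,  0.13  ])) [-0.27 -0.06  1.6  -0.09  1.56 -1.98]
need rows 1.86 shift [-11.   6.   2.] turn [  0.3  -0.1 -20. ]
[-3, 2, 0, 0, 0, -5, 255]
[-6, 3, 1, 0, 0, -10, 255]
[-8, 5, 1, 0, 0, -15, 255]
[-11, 6, 2, 0, 0, -20, 255]
need rows 4.29 shift [-33.  -7.   2.] turn [  0.3  -0.1 -46. ]
[-4, -1, 0, 0, 0, -6, 255]
[-8, -2, 0, 0, 0, -11, 255]
[-13, -3, 1, 0, 0, -17, 255]
[-17, -3, 1, 0, 0, -23, 255]
[-21, -4, 1, 0, 0, -29, 255]
[-25, -5, 1, 0, 0, -34, 255]
[-29, -6, 2, 0, 0, -40, 255]
[-33, -7, 2, 0, 0, -46, 255]
```

View pics/t9.png

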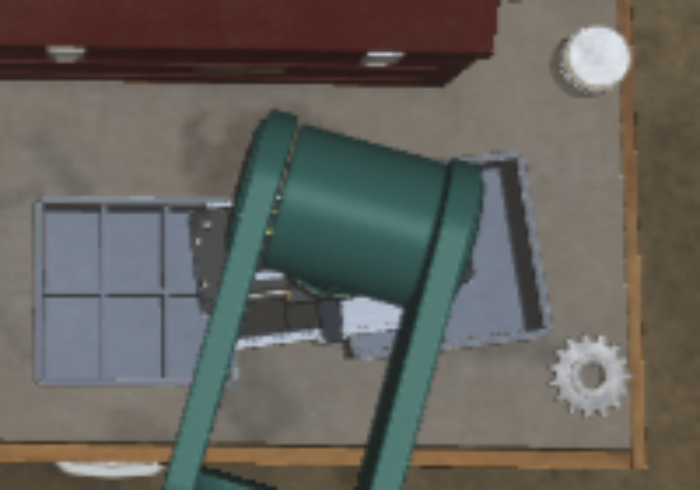

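```bash
python3 -m creep '[[-3,2,0,0,0,-5,255],[-6,3,1,0,0,-10,255],[-8,5,1,0,0,-15,255],[-11,6,2,0,0,-20,255],[-11,6,2,0,0,-20,255]]'; python3 - <<'E'
from h import *
print(lip_now(),robot.get_obs()['joint_positions'].round(2))
s=robot.snapshot('wrist'); cv2.imwrite('pics/w10.png',s['color'])
p,R=lip_pose(binp(0,.03,.088),8,-38); rows(p,R,5,255)
E
```

```text
time: 12.58
tool_pos: [0.4805, -0.1222, 0.1322]
ee_rot: [-1.576, -0.243, 1.709]
wrist_force: [0.8, 0.2, -6.9]
width: 0.0135
(array([ 0.4821, -0.1356,  0.1866]), array([ 0.4902, -0.191 ,  0.1006])) [-0.52  0.07  1.49  0.2   1.72 -2.21]
need rows 2.25 shift [-15. -17.   1.] turn [  0.3   0.1 -24.1]
[-3, -3, 0, 0, 0, -5, 255]
[-6, -7, 1, 0, 0, -10, 255]
[-9, -10, 1, 0, 0, -14, 255]
[-12, -13, 1, 0, 0, -19, 255]
[-15, -17, 1, 0, 0, -24, 255]
```

View pics/w10.png

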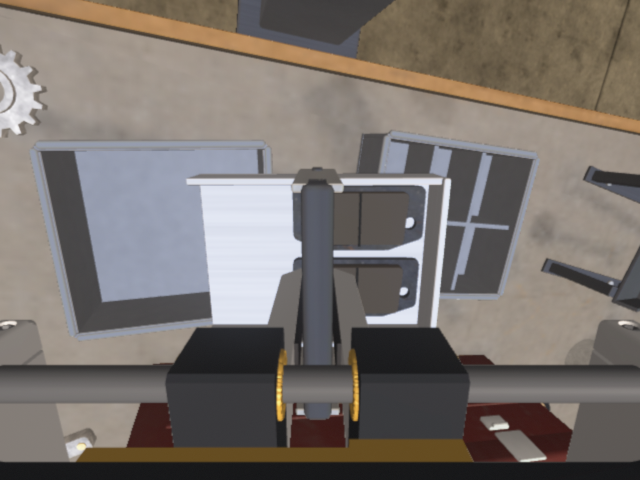

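```bash
python3 - <<'E'
from h import *
p,R=lip_pose(binp(0,.028,.088),4,-38); rows(p,R,5,255)
E
```

```text
need rows 2.28 shift [-17. -17.  -2.] turn [ -1.4   3.7 -24.1]
[-3, -3, 0, 0, 1, -5, 255]
[-7, -7, -1, -1, 1, -10, 255]
[-10, -10, -1, -1, 2, -14, 255]
[-14, -14, -2, -1, 3, -19, 255]
[-17, -17, -2, -1, 4, -24, 255]
```

```bash
python3 -m creep '[[-3,-3,0,0,1,-5,255],[-7,-7,-1,-1,1,-10,255],[-10,-10,-1,-1,2,-14,255],[-14,-14,-2,-1,3,-19,255],[-17,-17,-2,-1,4,-24,255]]'; python3 - <<'E'
from h import *
print(lip_now(),robot.get_obs()['joint_positions'].round(2))
s=robot.snapshot('wrist'); cv2.imwrite('pics/w11.png',s['color'])
E
```

```text
time: 13.25
tool_pos: [0.4862, -0.1404, 0.1464]
ee_rot: [-1.562, -0.661, 1.637]
wrist_force: [0.4, 0.8, -4.8]
width: 0.0143
(array([ 0.4889, -0.1747,  0.1906]), array([ 0.4894, -0.1909,  0.0893])) [-0.73  0.3   1.33  0.48  1.98 -2.28]
```

View pics/w11.png

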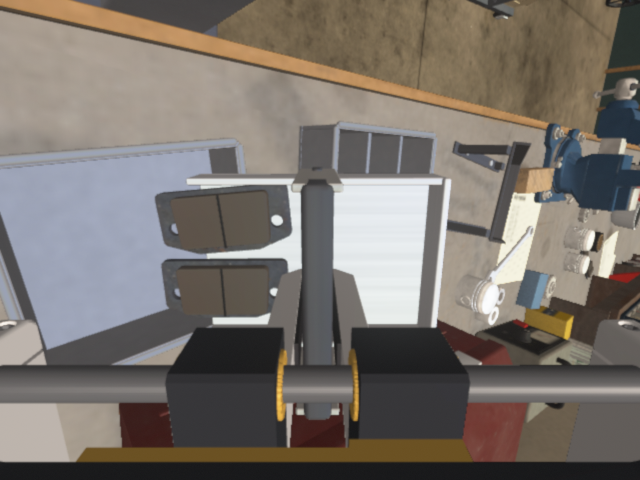

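```bash
python3 -m creep '[[0,0,0,0,0,0,255],[0,0,0,0,0,0,255],[0,0,0,0,0,0,255]]'; python3 - <<'E'
from h import *
print(lip_now())
s=robot.snapshot('wrist'); cv2.imwrite('pics/w12.png',s['color'])
E
```

```text
time: 13.68
tool_pos: [0.4858, -0.1404, 0.1466]
ee_rot: [-1.564, -0.66, 1.638]
wrist_force: [1.0, 0.1, -3.4]
width: 0.0141
(array([ 0.4884, -0.1746,  0.1909]), array([ 0.489 , -0.1909,  0.0896]))
```

View pics/w12.png

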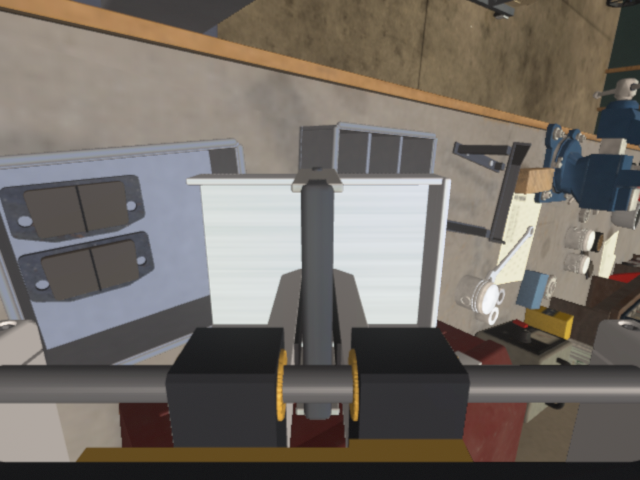

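```bash
python3 - <<'E'
from h import *
R=toolR(2,-5); rows(np.array([.49,-.08,.25])+GO*R.as_matrix()[:,1],R,5,255)
E
```

```text
need rows 3.08 shift [81.  2. -9.] turn [-1.1  1.8 32.8]
[16, 0, -2, 0, 0, 7, 255]
[32, 1, -3, 0, 1, 13, 255]
[48, 1, -5, -1, 1, 20, 255]
[64, 2, -7, -1, 1, 26, 255]
[81, 2, -9, -1, 2, 33, 255]
```

```bash
python3 -m creep '[[8,-10,-2,0,0,4,255],[28,-10,-3,0,1,11,255],[48,-8,-5,-1,1,19,255],[64,-2,-7,-1,1,26,255],[81,2,-9,-1,2,33,255]]'; python3 - <<'E'
from h import *
print(lip_now())
cv2.imwrite('pics/w13.png',robot.snapshot('wrist')['color'])
R=Ro.from_euler('xyz',[-1.578,.4335,1.388]); p=np.array([.47164,.31075,.06953])
m=R.as_matrix()
rows(p-m[:,1]*.085-m[:,0]*.01+[0,0,.03],R,10,255)
E
```

```text
time: 14.35
tool_pos: [0.4896, -0.0743, 0.1951]
ee_rot: [-1.569, -0.083, 1.602]
wrist_force: [-0.4, 0.9, -4.1]
width: 0.0139
(array([ 0.4899, -0.079 ,  0.2509]), array([ 0.4919, -0.1479,  0.1749]))
need rows 6.51 shift [403.  51.  -1.] turn [ 1.9 12.5 29.6]
[40, 5, 0, 0, 1, 3, 255]
[81, 10, 0, 0, 2, 6, 255]
[121, 15, 0, 1, 4, 9, 255]
[161, 20, 0, 1, 5, 12, 255]
[202, 25, 0, 1, 6, 15, 255]
[242, 31, 0, 1, 7, 18, 255]
[282, 36, 0, 1, 9, 21, 255]
[323, 41, -1, 2, 10, 24, 255]
[363, 46, -1, 2, 11, 27, 255]
[403, 51, -1, 2, 12, 30, 255]
```

View pics/w13.png

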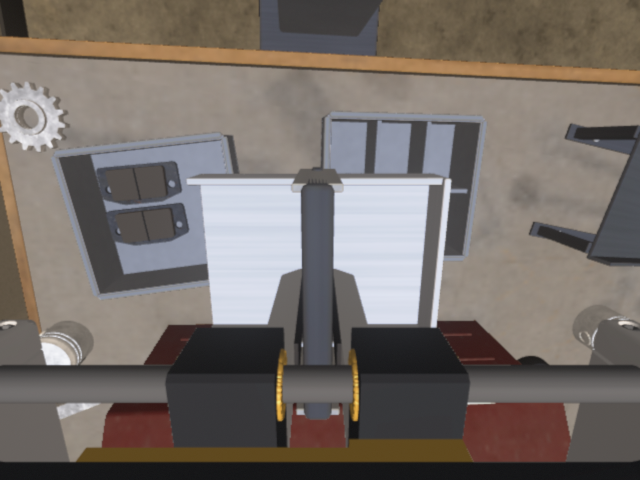

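```bash
python3 -m creep '[[40,0,0,0,1,2,255],[81,0,0,0,2,4,255],[121,0,0,1,4,7,255],[161,5,0,1,5,9,255],[202,10,0,1,6,12,255]]'; python3 - <<'E'
from h import *
R=Ro.from_euler('xyz',[-1.578,.4335,1.388]); p=np.array([.47164,.31075,.06953])
m=R.as_matrix()
rows(p-m[:,1]*.085-m[:,0]*.01+[0,0,.03],R,5,255)
E
```

```text
time: 15.02
tool_pos: [0.483, 0.1282, 0.2016]
ee_rot: [-1.551, 0.124, 1.499]
wrist_force: [0.8, 0.9, -3.5]
width: 0.0137
need rows 3.36 shift [209.  -5.  22.] turn [ 0.2  6.3 17.7]
[42, -1, 4, 0, 1, 4, 255]
[84, -2, 9, 0, 3, 7, 255]
[125, -3, 13, 0, 4, 11, 255]
[167, -4, 18, 0, 5, 14, 255]
[209, -5, 22, 0, 6, 18, 255]
```

```bash
python3 -m creep '[[42,-1,4,0,1,4,255],[84,-2,9,0,3,7,255],[125,-3,13,0,4,11,255],[167,-4,18,0,5,14,255],[209,-5,22,0,6,18,255]]'; python3 -m creep '[[0,0,0,0,0,0,255]]'; python3 - <<'E'
from h import *
R=Ro.from_euler('xyz',[-1.578,.4335,1.388]); p=np.array([.47164,.31075,.06953])
m=R.as_matrix()
print((R.inv().apply(cur()[0]-p)*1e3).round(1))
rows(p-m[:,1]*.006-m[:,0]*.006,R,5,255)
cv2.imwrite('pics/w14.png',robot.snapshot('wrist')['color'])
E
```

```text
time: 15.65
tool_pos: [0.476, 0.3374, 0.1812]
ee_rot: [-1.581, 0.439, 1.393]
wrist_force: [0.8, -0.2, -2.5]
width: 0.0138
time: 15.78
tool_pos: [0.4747, 0.3396, 0.1752]
ee_rot: [-1.572, 0.443, 1.403]
wrist_force: [-0.6, -0.6, -4.1]
width: 0.0137
[ -18.1 -108.1    1.4]
need rows 1.65 shift [ 13. 102.  -2.] turn [ 0.   0.8 -0.5]
[3, 20, 0, 0, 0, 0, 255]
[5, 41, -1, 0, 0, 0, 255]
[8, 61, -1, 0, 0, 0, 255]
[10, 82, -1, 0, 1, 0, 255]
[13, 102, -2, 0, 1, -1, 255]
```

View pics/w14.png

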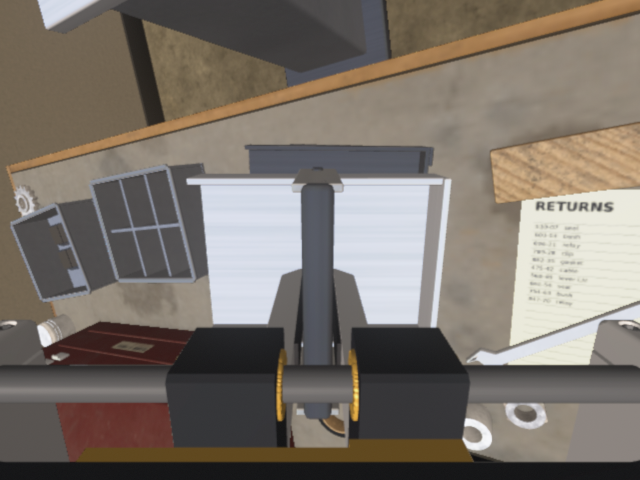

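```bash
python3 -m creep '[[3,20,0,0,0,0,255],[6,42,-1,0,0,0,255],[8,62,-1,0,1,0,255],[10,78,-1,0,1,0,255],[10,84,-2,0,1,0,255]]'; python3 -m creep '[[0,0,0,0,0,0,255]]'; python3 - <<'E'
from h import *
R=Ro.from_euler('xyz',[-1.578,.4335,1.388]); p=np.array([.47164,.31075,.06953])
print((R.inv().apply(cur()[0]-p)*1e3).round(1),(R.inv()*cur()[1]).as_rotvec(degrees=True).round(2))
cv2.imwrite('pics/w15.png',robot.snapshot('wrist')['color'])
E
```

```text
time: 16.45
tool_pos: [0.4747, 0.3078, 0.1003]
ee_rot: [-1.589, 0.439, 1.373]
wrist_force: [-0.5, 0.2, -3.5]
width: 0.0138
time: 16.58
tool_pos: [0.4751, 0.3084, 0.1008]
ee_rot: [-1.59, 0.439, 1.373]
wrist_force: [0.2, -0.4, -3.8]
width: 0.0136
[-14.6 -27.6  -4.1] [-0.3  0.8  0.3]
```

View pics/w15.png

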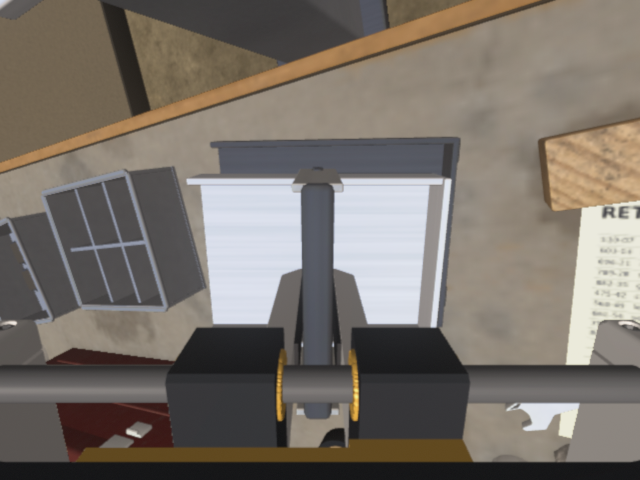

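```bash
python3 -m creep '[[2,6,2,0,0,0,255],[5,13,4,0,-1,0,255],[7,20,4,0,-1,0,255],[7,22,4,0,-1,0,255],[7,22,4,0,-1,0,255]]'; python3 -m creep '[[0,2,0,0,0,0,255],[0,4,0,0,0,0,255],[0,4,0,0,0,0,255]]'; python3 - <<'E'
from h import *
R=Ro.from_euler('xyz',[-1.578,.4335,1.388]); p=np.array([.47164,.31075,.06953])
print((R.inv().apply(cur()[0]-p)*1e3).round(1),(R.inv()*cur()[1]).as_rotvec(degrees=True).round(2))
E
```

```text
time: 17.25
tool_pos: [0.4708, 0.3064, 0.0772]
ee_rot: [-1.581, 0.44, 1.392]
wrist_force: [0.5, 0.3, -3.2]
width: 0.014
time: 17.62
tool_pos: [0.4706, 0.3047, 0.0737]
ee_rot: [-1.581, 0.439, 1.392]
wrist_force: [-0.2, 0.2, -3.4]
width: 0.0138
[-7.3 -1.2 -0.1] [-0.29 -0.23  0.34]
```

```bash
python3 -m creep '[[1,1,0,0,0,0,255],[3,1,0,0,0,0,255],[5,1,0,0,0,0,255],[7,1,0,0,0,0,255],[7,1,0,0,0,0,255]]'; python3 - <<'E'
from h import *
R=Ro.from_euler('xyz',[-1.578,.4335,1.388]); p=np.array([.47164,.31075,.06953])
print((R.inv().apply(cur()[0]-p)*1e3).round(1),(R.inv()*cur()[1]).as_rotvec(degrees=True).round(2))
o=robot.get_obs(); print(R.inv().apply(o['wrist_force']))
E
python3 -m creep '[[1,0,0,0,0,0,255],[2,1,0,0,0,0,255],[2,1,0,0,0,0,255]]'; python3 - <<'E'
from h import *
R=Ro.from_euler('xyz',[-1.578,.4335,1.388]); p=np.array([.47164,.31075,.06953])
print((R.inv().apply(cur()[0]-p)*1e3).round(1),(R.inv()*cur()[1]).as_rotvec(degrees=True).round(2))
o=robot.get_obs(); print(R.inv().apply(o['wrist_force']))
E
```

```text
time: 18.25
tool_pos: [0.4718, 0.311, 0.0698]
ee_rot: [-1.581, 0.439, 1.393]
wrist_force: [-0.6, 0.7, -2.2]
width: 0.0137
[ 0.1 -0.4 -0.1] [-0.31 -0.24  0.31]
[1.42636512 1.75674268 0.77511157]
time: 18.62
tool_pos: [0.472, 0.3113, 0.0696]
ee_rot: [-1.582, 0.441, 1.391]
wrist_force: [-2.2, -3.3, 5.3]
width: 0.0139
[ 0.5 -0.3 -0.3] [-0.33 -0.16  0.41]
[-5.54853778 -3.31817298  1.56457116]
```

```bash
python3 -m creep '[[1,0,0,0,0,0,255],[2,0,0,0,0,0,255],[2,0,0,0,0,0,255]]'; python3 - <<'E'
from h import *
R=Ro.from_euler('xyz',[-1.578,.4335,1.388]); p=np.array([.47164,.31075,.06953])
print((R.inv().apply(cur()[0]-p)*1e3).round(1))
o=robot.get_obs(); print(R.inv().apply(o['wrist_force']))
cv2.imwrite('pics/w16.png',robot.snapshot('wrist')['color'])
E
```

```text
time: 19.0
tool_pos: [0.472, 0.3115, 0.0699]
ee_rot: [-1.583, 0.444, 1.39]
wrist_force: [-2.2, -6.3, 8.5]
width: 0.0137
[ 0.6 -0.6 -0.3]
[-9.54896355 -4.90651913  1.01210659]
```

View pics/w16.png

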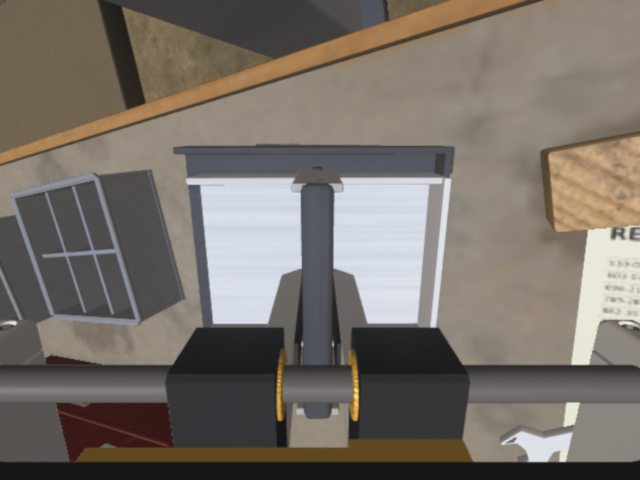

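```bash
python3 -m creep '[[0,0,0,0,0,0,120],[0,0,0,0,0,0,120],[0,0,0,0,0,0,120],[0,0,0,0,0,0,120],[0,0,0,0,0,0,120]]'; python3 -m creep '[[0,-10,0,0,0,0,120],[0,-30,0,0,0,0,120],[0,-60,0,0,0,0,120],[0,-95,0,0,0,0,120],[0,-130,0,0,0,0,120]]';python3 -m creep '[[0,0,0,0,0,0,120],[0,0,0,0,0,0,120]]'; python3 - <<'E'
from h import *
ovw('pics/w17.png',[.471,.3035,.0545],-9.5)
print(robot.get_obs()['wrist_force'].round(1))
for n in ['tray_grip','tray_lip','tray','rack_lip_seat']:
    print(n,[(round(d['p'],2),np.round(d['point'],3)) for d in robot.landmark_of(n,'wrist')][:2])
s=robot.snapshot('side'); cv2.imwrite('pics/s17.png',cv2.resize(s['color'][180:380,220:420],None,fx=3,fy=3))
for n in ['tray_grip','tray_lip','tray','rack_lip_seat','pad_a','piston_large','piston_small','wood_block']:
    print(n,[(round(d['p'],2),np.round(d['point'],3)) for d in robot.landmark_of(n,'side')][:2])
E
```

```text
time: 19.68
tool_pos: [0.4723, 0.314, 0.0671]
ee_rot: [-1.581, 0.439, 1.393]
wrist_force: [0.0, -0.3, -0.1]
width: 0.0499
time: 20.3
tool_pos: [0.4808, 0.3692, 0.1867]
ee_rot: [-1.582, 0.438, 1.392]
wrist_force: [0.3, 0.5, 0.5]
width: 0.0495
time: 20.55
tool_pos: [0.4805, 0.3681, 0.184]
ee_rot: [-1.581, 0.44, 1.393]
wrist_force: [0.4, -0.1, -1.5]
width: 0.0498
[-0.   0.2  0.1]
tray_grip [(0.58, array([0.479, 0.337, 0.123]))]
tray_lip [(0.67, array([0.46 , 0.237, 0.093]))]
tray [(0.87, array([0.468, 0.299, 0.054]))]
rack_lip_seat [(0.74, array([0.651, 0.334, 0.003])), (0.72, array([0.454, 0.244, 0.094]))]
tray_grip [(0.68, array([0.477, 0.332, 0.125]))]
tray_lip [(0.79, array([0.458, 0.237, 0.087]))]
tray [(0.9, array([0.47 , 0.301, 0.057]))]
rack_lip_seat [(0.58, array([0.46 , 0.239, 0.092]))]
pad_a []
piston_large [(0.74, array([0.654, 0.33 , 0.004]))]
piston_small [(0.43, array([ 0.662, -0.359,  0.003]))]
wood_block [(0.56, array([0.441, 0.501, 0.001]))]
```

View pics/w17.png

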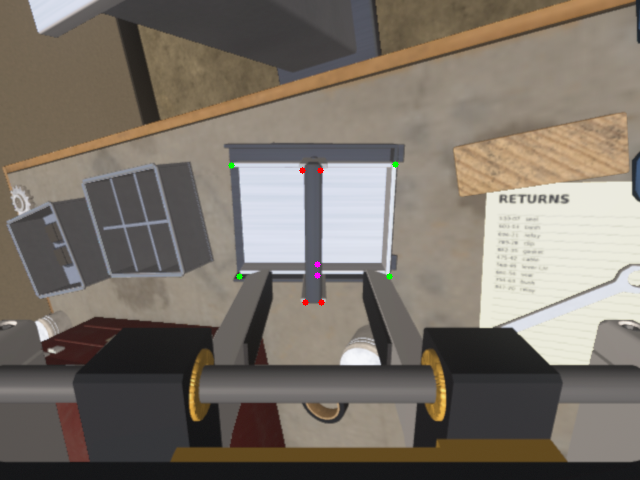

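View pics/s17.png

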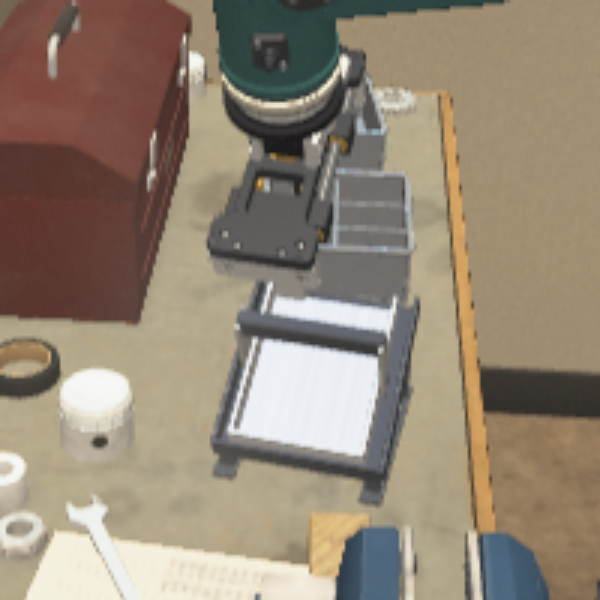

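```bash
python3 - <<'E'
from h import *
s=robot.snapshot('top'); cv2.imwrite('pics/t18.png',cv2.resize(s['color'][190:330,190:480],None,fx=2.7,fy=2.7))
print([(round(d['p'],2),np.round(d['point'],3)) for d in robot.landmark_of('pad_a','top')][:3], robot.get_obs()['qvel'].round(3))
E
```

```text
[(0.85, array([ 0.464, -0.254,  0.004])), (0.76, array([ 0.515, -0.252,  0.006])), (0.21, array([0.454, 0.245, 0.09 ]))] [ 0.     0.001  0.001 -0.     0.001  0.   ]
```

View pics/t18.png

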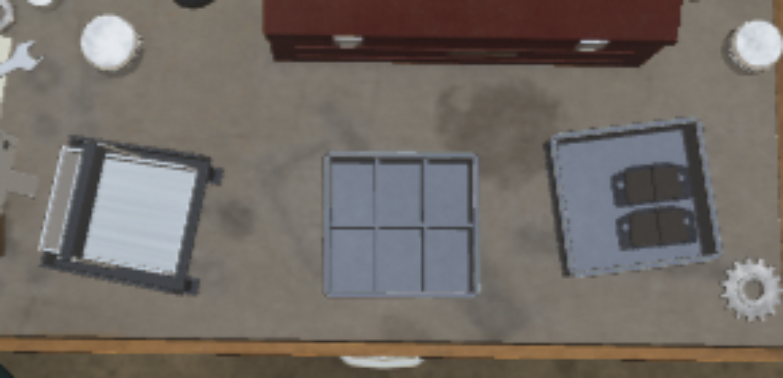

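Both pads lie flat in the plain bin, at (650,185) and (655,228) in the picture. The empty tray is home on its rack on the left, and the gripper is clear of everything.

```bash
python3 -c "
from bench import robot
print(robot.close_job())"
```

```text
the job is handed in; nothing more can be done
None
```

I tipped both pads into the plain bin, set the empty tray back on its rack against the stop, and handed the job in at about 21 s. The hand-in reported no verdict.

**Lift and pour:** I gripped the tray by its bar, with the fingers reading 14 mm. I carried it over to the bin and tipped it to about 38° with the lip at about 0.09 m. The pads slid in, and the fingers never handled them.

**Return:** I slid the tray down the slope until it was blocked. The force rose to about 10 N and the tool ended within 1 mm of the original grip pose. Then I released the bar and backed away.

**Last checks:**
- **Pads:** the top view shows both lying flat in the plain bin, at about (0.464, -0.254) and (0.515, -0.252).
- **Tray:** it is found at its starting place, within about 4 mm on the origin, lip and bar. The wrist force is about zero.
- **Bystanders:** the pistons and the wood block are found within a few millimetres of where they started.

**What disagreed:**
- **First grasp:** the first close missed, and the fingers shut above the bar without contact. They end about 35 mm short of the reported tool point, so I went in about 37 mm further.
- **Missed detections:** the side camera did not find the pads in the bin, though the top and wrist views did. The wrist camera also once reported the rack's lip point at the large piston; I ignored that.

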